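# Load loose bungs on the bench shaker

### The job

First gather all the loose rubber bungs into the blue tray where it stands on the bench. Then draw the red-headed locking pin up out of the shaker's keeper, park it hanging upright in the open side notch of the shaker's bracket, and slide the keeper fully open. Last, carry the loaded tray level by its handle and set it flat on the deck between the guides with every bung still inside it, slide the keeper fully shut over the tray's rim, leave the pin parked, and do not disturb the bottle, the beaker and the tape roll standing about.

Things in the scene. Friction and masses are not known exactly. Their poses are not given: they have to be found in the camera images.
- tray: Blue open tray 190 (its x) by 130 (its y) mm, 20 mm high, walls and floor 4 mm thick, 0.28 kg, loose on the bench; turning it by half a turn changes nothing. A black handle stands in its middle. Origin: centre of its underside; z up.
- tray_handle (a point): Centre of the tray's black handle grip, a block 14 mm thick (tray x), 50 mm long (tray y) and 30 mm high, 60 mm above the tray's underside (top at 75 mm). Two 8 mm posts below it join it to the floor at tray y = +-19 mm. Axes as the tray's.
- shaker: Bench shaker, a fixed blue box 220 (its x) by 250 (its y) mm with a grey deck 40 mm above the bench. Origin: centre of its underside on the bench; its -x side has the control panel and faces the robot roughly; it may be yawed. At its -y end a black block, 32 mm high, carries the keeper.
- tray_place (a point): Centre of the place for the tray, on the deck surface 40 mm above the bench, axes as the shaker's: the tray's long side goes along shaker x. Four low steel guides, 10 mm high, stand round it with 5 mm play on each side of the tray.
- notch (a point): Where the parked pin's axis goes, at the top face of the steel bracket plate, 56 mm above the bench, on the shaker's -x side; axes as the shaker's. The plate is 6 mm thick and 44 mm wide, the notch 12 mm wide, open towards shaker -x (its mouth is 22 mm from this point) and downwards past the shaker's side, its closed end 8 mm beyond this point. The pin hangs in it by its flange.
- bore (a point): Mouth of the 11 mm bore in the black block under the keeper, 72 mm above the bench, in which the pin stands at the start.
- pin_head (a point): Point on the axis of the locking pin, 20 mm above the underside of its flange. The pin is loose, 40 g: round red head 18 mm in diameter from 5 to 34 mm above the underside of the flange, steel flange 24 mm in diameter and 5 mm thick, steel shank 8 mm in diameter and 30 mm long below it. z is up along the pin. At the start it stands upright in the bore through the keeper, flange on the keeper; lift it by more than 30 mm to free it.
- pin_flange (a point): Point on the pin's axis at the underside of its flange; z up along the pin.
- keeper_knob (a point): Point on the axis of the keeper's upright black knob (20 mm in diameter, 34 mm high above the keeper plate), 17 mm above the plate; axes as the shaker's. Grip it from above to slide the keeper. The keeper is a flat aluminium bar 40 mm wide and 8 mm thick, top 80.5 mm above the bench; its tongue reaches 106 mm from the knob towards shaker +y; shut, it covers 26 mm of the tray place, 32 mm above the deck.
- keeper (a joint): Slide of the keeper, m: 0 = fully shut (tongue over the tray place), 0.045 = fully open, moved towards shaker -y. About 2 N of friction; it stays where it is left. The pin blocks it while in the bore.
- bung0_mid (a point): Centre (half-way up) of a brown tapered rubber bung, 28 mm in diameter, 26 mm high, 20 g, loose, standing on the bench between shaker and tray. Between three and five are there; the others are absent.
- bung1_mid (a point): Centre (half-way up) of a brown tapered rubber bung, 28 mm in diameter, 26 mm high, 20 g, loose, standing on the bench between shaker and tray. Between three and five are there; the others are absent.
- bung2_mid (a point): Centre (half-way up) of a brown tapered rubber bung, 28 mm in diameter, 26 mm high, 20 g, loose, standing on the bench between shaker and tray. Between three and five are there; the others are absent.
- bung3_mid (a point): Centre (half-way up) of a brown tapered rubber bung, 28 mm in diameter, 26 mm high, 20 g, loose, standing on the bench between shaker and tray. Between three and five are there; the others are absent.
- bung4_mid (a point): Centre (half-way up) of a brown tapered rubber bung, 28 mm in diameter, 26 mm high, 20 g, loose, standing on the bench between shaker and tray. Between three and five are there; the others are absent.
- dropper: Glass dropper bottle with red teat, 42 mm across, 119 mm high, origin under its centre: leave alone.
- waste_beaker: White beaker 74 mm across, 90 mm high, origin under its centre: leave alone.
- tape_roll: Yellow tape roll 83 mm across, 19 mm high, origin under its centre: leave alone.

How it is judged:
On the way, in this order (a step that is already met when the one before it is completed fails the run):
1. every bung lies in the tray while the tray stands on the bench (x of bung0_mid in the frame of tray between -0.092 and 0.092 m and y of bung0_mid in the frame of tray between -0.062 and 0.062 m and z of bung0_mid in the frame of tray between 0 and 0.034 m and x of bung1_mid in the frame of tray between -0.092 and 0.092 m and y of bung1_mid in the frame of tray between -0.062 and 0.062 m and z of bung1_mid in the frame of tray between 0 and 0.034 m and x of bung2_mid in the frame of tray between -0.092 and 0.092 m and y of bung2_mid in the frame of tray between -0.062 and 0.062 m and z of bung2_mid in the frame of tray between 0 and 0.034 m and x of bung3_mid in the frame of tray between -0.092 and 0.092 m and y of bung3_mid in the frame of tray between -0.062 and 0.062 m and z of bung3_mid in the frame of tray between 0 and 0.034 m and x of bung4_mid in the frame of tray between -0.092 and 0.092 m and y of bung4_mid in the frame of tray between -0.062 and 0.062 m and z of bung4_mid in the frame of tray between 0 and 0.034 m and height (world z) of tray below 0.012 m), for 0.2 s.
2. the locking pin hangs upright in the side notch (horizontal distance between pin_flange and notch below 0.012 m and z of pin_flange in the frame of shaker between 0.052 and 0.061 m and angle between pin_flange's own z axis and vertical below 0.2 rad), for 0.2 s.
3. the keeper is fully open (value of joint keeper above 0.039 m), for 0.2 s.
4. the tray stands on the deck between the guides with every bung in it, let go (horizontal distance between tray and tray_place below 0.012 m and angle between the x axis of tray and the x axis of shaker, either way round below 0.08 rad and z of tray in the frame of shaker between 0.036 and 0.045 m and angle between tray's own z axis and vertical below 0.06 rad and x of bung0_mid in the frame of tray between -0.092 and 0.092 m and y of bung0_mid in the frame of tray between -0.062 and 0.062 m and z of bung0_mid in the frame of tray between 0 and 0.034 m and x of bung1_mid in the frame of tray between -0.092 and 0.092 m and y of bung1_mid in the frame of tray between -0.062 and 0.062 m and z of bung1_mid in the frame of tray between 0 and 0.034 m and x of bung2_mid in the frame of tray between -0.092 and 0.092 m and y of bung2_mid in the frame of tray between -0.062 and 0.062 m and z of bung2_mid in the frame of tray between 0 and 0.034 m and x of bung3_mid in the frame of tray between -0.092 and 0.092 m and y of bung3_mid in the frame of tray between -0.062 and 0.062 m and z of bung3_mid in the frame of tray between 0 and 0.034 m and x of bung4_mid in the frame of tray between -0.092 and 0.092 m and y of bung4_mid in the frame of tray between -0.062 and 0.062 m and z of bung4_mid in the frame of tray between 0 and 0.034 m and contact force between the fingers and tray below 0.2 N), for 0.2 s.
5. the keeper is fully shut over the tray (value of joint keeper below 0.006 m and horizontal distance between tray and tray_place below 0.012 m and angle between the x axis of tray and the x axis of shaker, either way round below 0.08 rad and z of tray in the frame of shaker between 0.036 and 0.045 m and angle between tray's own z axis and vertical below 0.06 rad), for 0.2 s.
At the end, for the whole second after the job is handed in: The tray stands flat on the deck between the guides (centre within 12 mm of its place, long side along the shaker within 0.08 rad) with every bung down in it; the keeper is shut (joint under 6 mm); the pin hangs upright in the notch (within 12 mm, 0.2 rad); all at rest (all of step 2 and all of step 5 and x of bung0_mid in the frame of tray between -0.092 and 0.092 m and y of bung0_mid in the frame of tray between -0.062 and 0.062 m and z of bung0_mid in the frame of tray between 0 and 0.034 m and x of bung1_mid in the frame of tray between -0.092 and 0.092 m and y of bung1_mid in the frame of tray between -0.062 and 0.062 m and z of bung1_mid in the frame of tray between 0 and 0.034 m and x of bung2_mid in the frame of tray between -0.092 and 0.092 m and y of bung2_mid in the frame of tray between -0.062 and 0.062 m and z of bung2_mid in the frame of tray between 0 and 0.034 m and x of bung3_mid in the frame of tray between -0.092 and 0.092 m and y of bung3_mid in the frame of tray between -0.062 and 0.062 m and z of bung3_mid in the frame of tray between 0 and 0.034 m and x of bung4_mid in the frame of tray between -0.092 and 0.092 m and y of bung4_mid in the frame of tray between -0.062 and 0.062 m and z of bung4_mid in the frame of tray between 0 and 0.034 m and linear speed of each of tray, lock_pin below 0.02 m/s); the robot touches nothing.
It fails at once if the tray is tipped by more than 0.3 rad (17 degrees) (angle between tray's own z axis and vertical above 0.3 rad).
It fails at once if the dropper bottle, the beaker or the tape roll is moved by more than 3 cm (distance of any of dropper, waste_beaker, tape_roll from where it was at the start of the episode above 0.03 m).
Of bung0, bung1, bung2, bung3, bung4 only 3 to 5 are there at a start; the rules pass over those that are not, and their reading is None.
At some moment in a run one of bung0, bung1, bung2, bung3, bung4 may be knocked a few centimetres aside while the robot is not near it.
It also fails if it takes over 210 s, if anything falls off the work surface, if the arm or the gripper's body presses on something with over 40 N, if the wrist force passes 120 N, or if a joint passes its speed limit or range.

### The arm

A 7-joint arm with a two-finger parallel gripper is mounted at the origin on a cart in front of the work surface, level with it; the furniture and walls round the work are solid. World frame = base frame: x ahead of the robot, y to its left, z up, the work surface at z = 0. Lengths are in m, angles in rad, forces in N, time in s.
With the tool pointing down it reaches from about 0.4 to 0.875 m from the base axis. Payload 19.3 kg.
Tool frame: the origin (TCP) lies at the very end of the fingers, on their centre line; the grasp point (between the pads) lies robot.pinch_z behind it (robot.pinch_z is the distance from the TCP to the grasp point, in m); z points along the fingers, y is the line along which they close (so a half turn about z gives the same grasp; the last joint's range is limited). The gripper opens to 85 mm and grips with 20 to 120 N. Pads are 22 mm wide; open, the fingers measure 114 mm over their backs; the gripper's body (76 mm by 85 mm) begins 54 mm behind the grasp point. The pads swing forward as they close: fully open they stand 13 mm farther back than shut.
Start: joints at [-1.347, 0.521, -0.036, 1.599, 0.021, 1.021, -0.113], TCP at [0.181, 0.598, 0.231] pointing down, gripper open.
Joint ranges: [-2.91, 2.91], [-0.3, 2.13], [-1.5, 1.42], [0.17, 2.43], [-1.26, 4.41], [0.16, 1.93], [-2.52, 2.52]. Speed limits (rad/s): [1.89, 1.89, 2.39, 2.39, 3.01, 3.01, 3.01].

### API

Orientations are given as a 3x3 rotation matrix whose columns are the frame's x, y, z axes.
In Python, from workcell import robot gives the robot as it stands. The module is installed in compiled form; this text tells all that it offers. Calls block until the motion is done:
- robot.move_ptp(position, orientation): joint-space move of the TCP to a pose.
- robot.servo_line(position, max_speed=0.15, orientation=None, contact_N=None): straight line of the TCP; orientation=None keeps the orientation; max_speed is the mean speed in m/s. With contact_N (N) it stops when the force on the tool has changed by that much, and returns True; else False.
- robot.set_joints(angles): joint-space move.
- robot.open() and robot.grasp(f_grip=None): open the fingers fully, or close them until they stop; f_grip is the grip in N (None keeps the last).
- robot.wait(seconds).
- robot.solve_ik(position, orientation): joint angles nearest the present ones, or None.
- robot.grab_frame(name): name is "side" or "top" or "wrist"; returns a dict with "pixels" (384x512x3 uint8, red, green, blue), "fx", "fy", "cx", "cy" (pixels), "R" (3x3) and "t" (3): a world point X has camera coordinates R X + t. Camera axes: x right, y down, z forward; pixel columns grow to the right and rows downward; lengths in m; the calibration is good to about 2 mm. A picture is of the moment at which its call begins. There is no depth.
A pose or a line that the arm cannot do raises robot.PlanningError and nothing moves.
- robot.hand_in(): hands the job in; it is judged then, once.
Readings, each from a call of its own:
- robot.read_time_s(): time.
- robot.read_joint_positions(): joint angles.
- robot.read_dq(): joint speeds.
- robot.read_joint_efforts(): joint torques, N m.
- robot.read_position(): TCP position.
- robot.read_orientation(): TCP orientation.
- robot.read_contact_force(): force on the tool from outside, world axes, zero at the start.
- robot.read_torque(): the same for the moment, N m.
- robot.read_gripper_width(): finger opening in m.
- robot.read_finger_force(): force on a finger pad.
Only numpy, scipy, OpenCV 4.12 (cv2) and the standard library are available. Lean on these libraries where they do the work, as an engineer would, in place of code of your own. Each camera call takes 0.05 s, during which the arm holds its last target. There are 200 camera calls.

## Working session

There is one attempt and no reset: what is moved stays moved. The work goes in short steps, each a Python script; the robot and the scene stay as the last script left them, time stands still between calls to the robot, and variables do not carry over. Pictures are saved under pics/ and viewed, at most 14 in all, crops included, and the job is handed in when it is done.

```bash
mkdir -p pics
cat > h.py <<'E'
import numpy as np, cv2
from workcell import robot
def snap(cam,fn,crop=None,k=1):
    f=robot.grab_frame(cam); im=f["pixels"][:,:,::-1]
    if crop: x0,y0,x1,y1=crop; im=im[y0:y1,x0:x1]
    if k!=1: im=cv2.resize(im,None,fx=k,fy=k,interpolation=cv2.INTER_CUBIC)
    cv2.imwrite("pics/"+fn,im); np.savez("pics/"+fn[:-4],**f); return f
def ray(f,u,v,z):
    R,t=np.array(f["R"]),np.array(f["t"]); c=-R.T@t
    d=R.T@np.array([(u-f["cx"])/f["fx"],(v-f["cy"])/f["fy"],1.])
    return c+d*(z-c[2])/d[2]
def proj(f,X):
    p=np.array(f["R"])@np.array(X)+np.array(f["t"]); return np.array([f["fx"]*p[0]/p[2]+f["cx"],f["fy"]*p[1]/p[2]+f["cy"]])
def down(a): # tool y axis (closing line) at world angle a
    y=np.array([np.cos(a),np.sin(a),0]); z=np.array([0,0,-1.]); return np.column_stack([np.cross(y,z),y,z])
E
python3 - <<'E'
from h import *
for c in("top","side"):
    f=snap(c,c+"0.png",k=1.5); print(c,f["fx"],f["cx"],f["cy"],-np.array(f["R"]).T@f["t"])
print(robot.pinch_z, robot.read_orientation(), robot.read_time_s())
E
```

```text
top 365.6430314161093 260.04998073258804 189.35683229212455 [ 0.24165171 -0.16219713  1.4360104 ]
side 442.8321184105931 254.9305973431866 196.89100672900298 [ 0.0684556  -1.06007631  0.92480955]
0.0187 [[-9.57142156e-01  2.89618448e-01 -2.19596362e-04]
 [ 2.89618523e-01  9.57141674e-01 -9.63114529e-04]
 [-6.87509055e-05 -9.85436690e-04 -9.99999512e-01]] 0.1
```

View pics/top0.png

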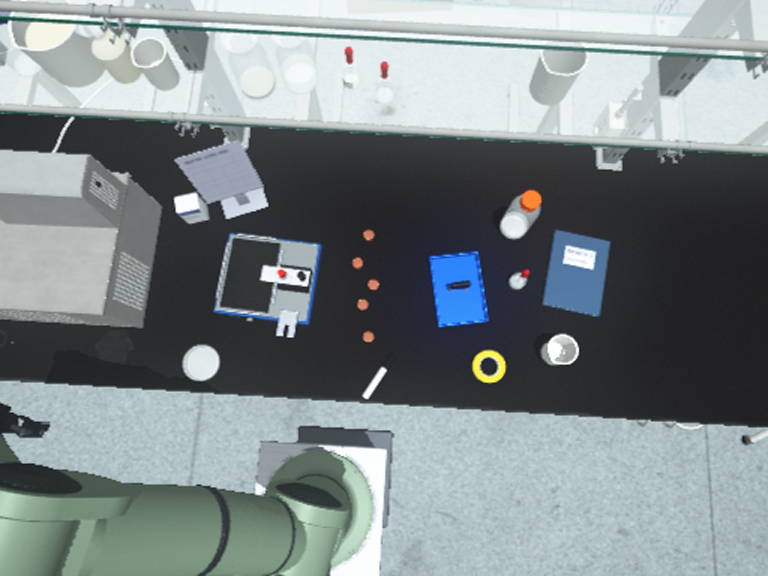

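View pics/side0.png

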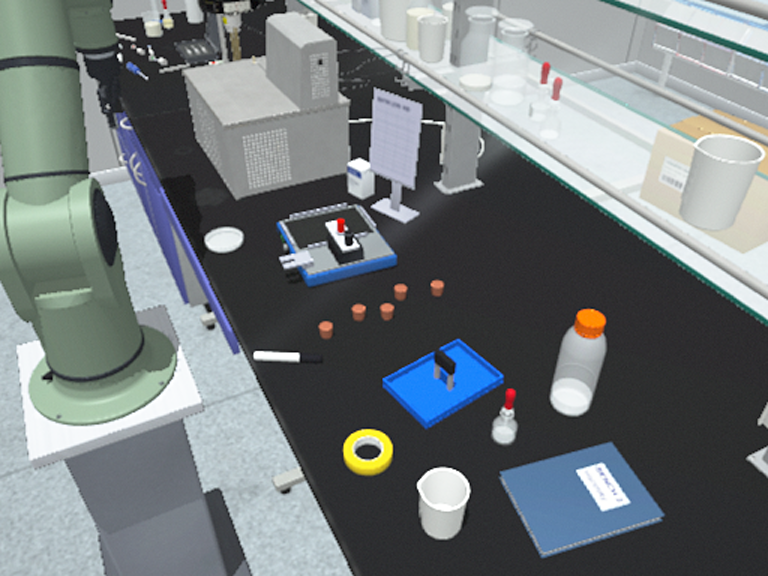

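The top view shows the shaker at about (268,278), 5 bungs in a column near x≈365, and the tray at (458,288). The dropper is close to its right side. Next I'll enlarge this area.

Run:
```python
from h import *
d=np.load("pics/top0.npz"); im=d["pixels"][:,:,::-1]
cv2.imwrite("pics/topA.png",cv2.resize(im[145:235,135:235],None,fx=6.5,fy=6.5,interpolation=cv2.INTER_CUBIC)[:600])
cv2.imwrite("pics/topB.png",cv2.resize(im[145:260,230:400],None,fx=4.6,fy=4.6,interpolation=cv2.INTER_CUBIC))
```

```text
(no output)
```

View pics/topA.png

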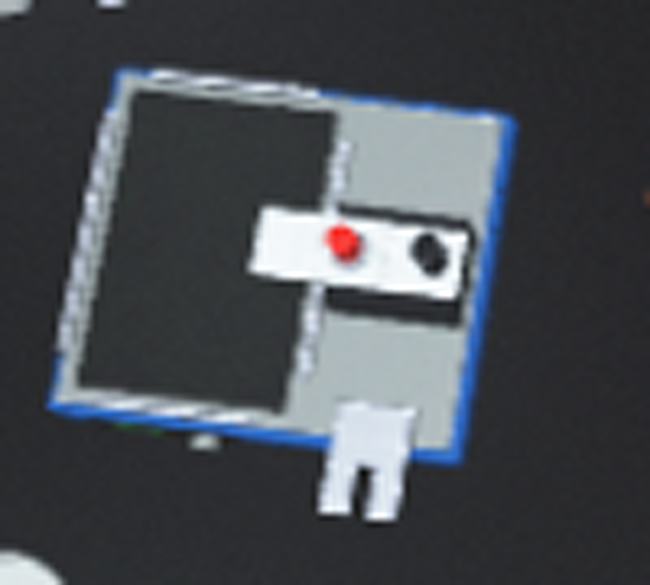

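View pics/topB.png

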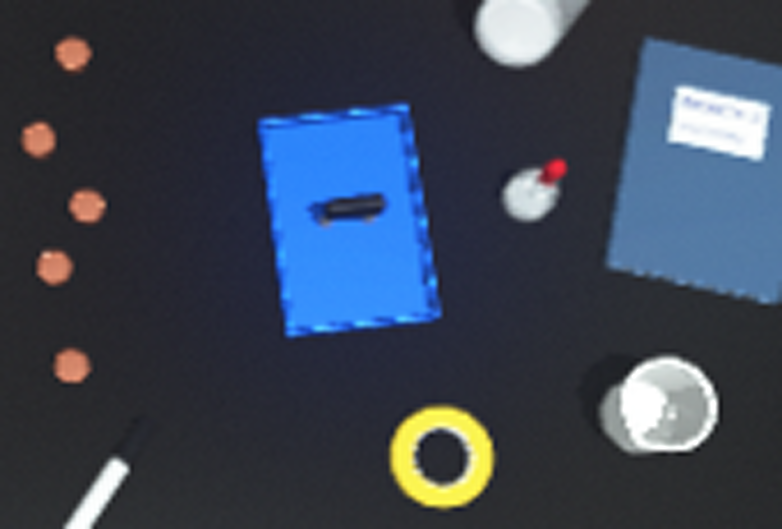

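Crop A puts the shaker deck corners at about (120,72), (505,117), (448,455) and (53,402), the red head at (344,243), the knob at (430,253), and the notch slot around (365,490). Crop B has the bungs at (73,53), (38,139), (87,206), (54,267) and (72,366). The tray corners are (259,118), (409,103), (441,318) and (288,336), and the handle is at about (350,208).

Run:
```python
from h import *
f=dict(np.load("pics/top0.npz"))
A=lambda u,v,z: ray(f,(u+.5)/6.5-.5+135,(v+.5)/6.5-.5+145,z)
B=lambda u,v,z: ray(f,(u+.5)/4.6-.5+230,(v+.5)/4.6-.5+145,z)
sh=np.array([A(120,72,.04),A(505,117,.04),A(448,455,.04),A(53,402,.04)])
print("shaker",sh.mean(0),[np.linalg.norm(sh[i]-sh[i-1]).round(3) for i in range(4)])
a=[np.arctan2(*(sh[i]-sh[j])[1::-1]) for i,j in((0,3),(1,2))]; b=[np.arctan2(*(sh[i]-sh[j])[1::-1])-np.pi/2 for i,j in((0,1),(3,2))]; print(a,b)
print("pinhead",A(344,240,.1145),A(349,250,.083),"knob",A(428,250,.1145)); print("notch slot mouth/end",A(357,517,.056),A(366,467,.056), "plate corners",A(318,513,.056),A(397,520,.056))
print("keeper corners",A(260,207,.0805),A(250,270,.0805),A(458,298,.0805),A(470,233,.0805))
t=np.array([B(259,118,.02),B(409,103,.02),B(441,318,.02),B(288,336,.02)])
print("tray",t.mean(0),[np.linalg.norm(t[i]-t[i-1]).round(3) for i in range(4)],[np.arctan2(*(t[i]-t[j])[1::-1]) for i,j in((0,3),(1,2))],[np.arctan2(*(t[i]-t[j])[1::-1])-np.pi/2 for i,j in((0,1),(3,2))])
print("handle",B(357,207,.075))
for u,v in((73,53),(38,139),(87,206),(54,267),(72,366)): print("bung",B(u,v,.02)[:2].round(4))
print("dropper",B(528,200,.02)[:2],"tape",B(442,456,.01)[:2],"beaker",B(669,405,.09)[:2])
```

```text
shaker [0.56605957 0.1781607  0.04      ] [np.float64(0.208), np.float64(0.24), np.float64(0.211), np.float64(0.239)]
[np.float64(-0.06723610411190387), np.float64(-0.07176508587482378)] [np.float64(-0.06117075924130311), np.float64(-0.07452318652482504)]
pinhead [0.56188268 0.12548785 0.1145    ] [0.56366601 0.12878857 0.083     ] knob [0.55887304 0.0768472  0.1145    ]
notch slot mouth/end [0.41062841 0.11331374 0.056     ] [0.44023501 0.11107896 0.056     ] plate corners [0.41160712 0.13625289 0.056     ] [0.41026791 0.08986719 0.056     ]
keeper corners [0.58716242 0.18444428 0.0805    ] [0.5487562  0.18600984 0.0805    ] [0.53925718 0.06270303 0.0805    ] [0.57878608 0.0593151  0.0805    ]
tray [ 0.57072751 -0.32584728  0.02      ] [np.float64(0.194), np.float64(0.132), np.float64(0.192), np.float64(0.132)] [np.float64(0.17093792202549377), np.float64(0.16576267474546988)] [np.float64(0.16321750977593674), np.float64(0.17742180677994712)]
handle [ 0.56695952 -0.32576174  0.075     ]
bung [ 0.7047 -0.0778]
bung [ 0.6244 -0.0527]
bung [ 0.5671 -0.0994]
bung [ 0.5118 -0.0747]
bung [ 0.4277 -0.0959]
dropper [ 0.59516255 -0.4799227 ] tape [ 0.37168156 -0.41149372] beaker [ 0.41570309 -0.5780806 ]
```

```bash
cat >> h.py <<'E'
def brown(f):
    h=cv2.cvtColor(f["pixels"],cv2.COLOR_RGB2HSV)
    m=cv2.inRange(h,(5,80,90),(16,200,255)); m=cv2.morphologyEx(m,cv2.MORPH_OPEN,np.ones((3,3)))
    n,_,s,c=cv2.connectedComponentsWithStats(m)
    return [(*c[i],s[i,4]) for i in range(1,n)]
T=np.array([0.5695,-0.3258]); TA=0.169
def tray(x,y): c,s=np.cos(TA),np.sin(TA); return T+[c*x-s*y,s*x+c*y]
E
python3 - <<'E'
from h import *
D=down(np.pi/2)
for p in([.7047,-.0778,.2],[.428,-.096,.006],[.705,-.078,.006],[*tray(.075,.035),.03],[*tray(-.075,-.035),.022],[.56,.125,.25],[.42,.11,.15],[.56,.21,.3]):
    for a in(np.pi/2,-np.pi/2,0,np.pi): 
        q=robot.solve_ik(p,down(a)); print(p,round(a,2),None if q is None else np.round(q,2))
robot.move_ptp([.68,-.078,.25],D)
f=snap("wrist","w0.png",k=1.5); print(brown(f))
for u,v,a in brown(f): print(ray(f,u,v,.024).round(4),a)
f=snap("top","top1.png"); 
for u,v,a in brown(f): print(u,v,ray(f,u,v,.02).round(4),a)
E
```

```text
[0.7047, -0.0778, 0.2] 1.57 [-0.13  0.71  0.27  1.39 -0.2   1.07  1.75]
[0.7047, -0.0778, 0.2] -1.57 [-0.43  0.87  0.89  1.41 -0.69  1.19 -1.04]
[0.7047, -0.0778, 0.2] 0 [-0.28  0.76  0.56  1.4  -0.42  1.1   0.34]
[0.7047, -0.0778, 0.2] 3.14 [-0.53  1.04  1.22  1.41 -0.98  1.35 -2.42]
[0.428, -0.096, 0.006] 1.57 [ 0.27  0.66 -0.24  2.21  0.48  0.32  1.2 ]
[0.428, -0.096, 0.006] -1.57 [-0.03  0.67  0.15  2.22 -0.36  0.27 -1.13]
[0.428, -0.096, 0.006] 0 [ 0.04  0.66  0.06  2.22 -0.13  0.26  0.21]
[0.428, -0.096, 0.006] 3.14 [-0.34  0.77  0.57  2.24 -1.08  0.44 -2.01]
[0.705, -0.078, 0.006] 1.57 [ 0.04  0.92 -0.02  1.48  0.03  0.75  1.58]
[0.705, -0.078, 0.006] -1.57 [-0.36  1.07  0.71  1.5  -0.82  0.89 -0.95]
[0.705, -0.078, 0.006] 0 [-0.18  0.96  0.36  1.49 -0.42  0.77  0.34]
[0.705, -0.078, 0.006] 3.14 [-0.48  1.21  1.    1.51 -1.12  1.07 -2.34]
[np.float64(0.6375446254372952), np.float64(-0.27868387803417816), 0.03] 1.57 [ 0.29  0.87  0.06  1.52 -0.07  0.76  1.95]
[np.float64(0.6375446254372952), np.float64(-0.27868387803417816), 0.03] -1.57 [-0.01  0.97  0.59  1.54 -0.66  0.84 -0.7
[... 1203 characters left out ...]
4]
[0.42, 0.11, 0.15] 3.14 [ 0.54  0.66 -1.27  2.12  0.79  0.97  1.96]
[0.56, 0.21, 0.3] 1.57 [-0.53  0.42  0.1   1.59 -0.05  1.13  1.15]
[0.56, 0.21, 0.3] -1.57 [-0.94  0.5   0.73  1.62 -0.36  1.16 -1.7 ]
[0.56, 0.21, 0.3] 0 [-0.76  0.44  0.44  1.61 -0.2   1.14 -0.27]
[0.56, 0.21, 0.3] 3.14 [ 0.31  0.7  -1.27  1.55  0.68  1.4   2.12]
[(np.float64(261.05555555555554), np.float64(164.5), np.int32(36))]
[ 0.6866 -0.0773  0.024 ] 36
245.4090909090909 156.13636363636363 [ 0.7046 -0.0775  0.02  ] 44
237.95454545454547 174.9318181818182 [ 0.6239 -0.0531  0.02  ] 44
248.5 189.1304347826087 [ 0.5681 -0.0992  0.02  ] 46
241.4 202.6 [ 0.512  -0.0749  0.02  ] 50
245.0 224.0 [ 0.4283 -0.0949  0.02  ] 45
```

View pics/w0.png

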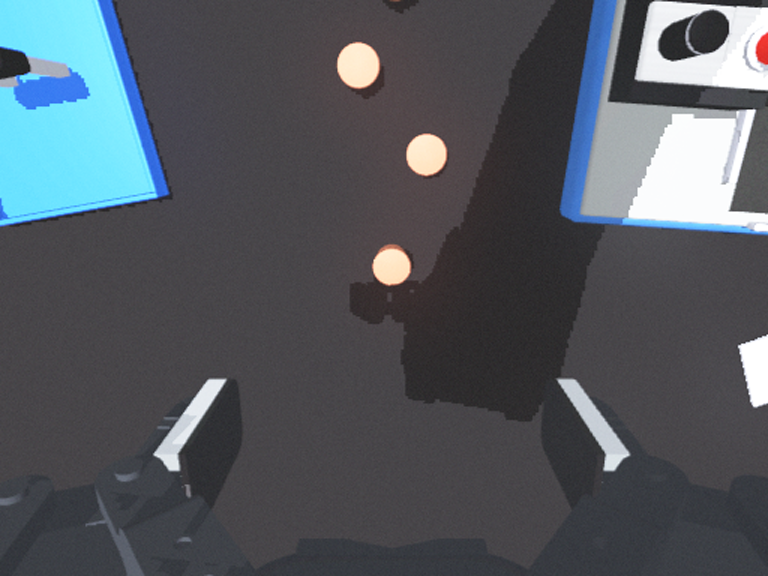

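The wrist view shows three bungs clear of the fingers, with the nearest at (391,267). The colour finder on the top view picks out all 5, so I'll use that. I'll start picking, refreshing the view before each bung.

```bash
cat >> h.py <<'E'
def loose():
    f=robot.grab_frame("top"); o=[]
    for u,v,a in brown(f):
        p=ray(f,u,v,.02)[:2]; q=p-T; c,s=np.cos(TA),np.sin(TA)
        if a>15 and .3<p[0]<.85 and abs(p[1])<.6 and not(abs(c*q[0]+s*q[1])<.095 and abs(-s*q[0]+c*q[1])<.066): o.append(p)
    return sorted(o,key=lambda p:-p[0])
def pick(p,slot):
    A=np.pi/2
    robot.move_ptp([*p,.12],down(A)); robot.servo_line([*p,.006],.15); robot.grasp(40); w=robot.read_gripper_width()
    robot.servo_line([*p,.12],.2); print(p.round(4),"w",w,robot.read_gripper_width(),robot.read_time_s())
    if robot.read_gripper_width()<.015: robot.open(); return False
    q=tray(*slot); robot.move_ptp([*q,.12],down(A+TA)); robot.servo_line([*q,.024],.15); robot.open(); robot.servo_line([*q,.12],.25); return True
E
python3 - <<'E'
from h import *
L=loose(); print(L)
print(pick(L[0],(.075,-.035)),loose()); snap("side","s1.png",k=1.5)
E
```

```text
[array([ 0.70463146, -0.07754392]), array([ 0.6236711, -0.0533017]), array([ 0.56781905, -0.09910289]), array([ 0.51203917, -0.07490196]), array([ 0.42833933, -0.09488264])]
[ 0.7046 -0.0775] w 0.026526027030373732 0.026721958704428703 5.9917
True [array([ 0.82401627, -0.53443511])]
```

View pics/s1.png

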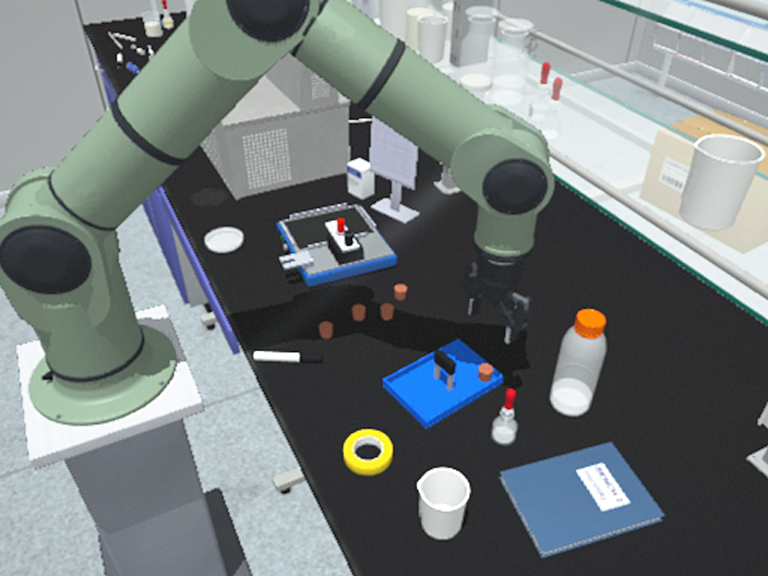

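The first bung is in the tray at (485,372). The arm blocks the top view from this pose, so I'll look from the earlier clear hover pose before each pick.

Run:
```python
from h import *
for s in((.075,.035),(-.075,-.035),(-.075,.035),(.035,0)):
    for _ in range(2):
        robot.move_ptp([.68,-.078,.25],down(np.pi/2)); L=[p for p in loose() if p[1]>-.3]; print(len(L))
        if not L: break
        if pick(L[0],s): break
robot.move_ptp([.68,-.02,.25],down(np.pi/2)); print(loose())
snap("top","t2.png",(220,140,350,250),6); print(robot.read_time_s())
```

```text
4
[ 0.6239 -0.0531] w 0.026369091934763885 0.0265369384983049 13.1167
3
[ 0.5681 -0.0992] w 0.02669640852181315 0.026440666643071074 19.8833
2
[ 0.512  -0.0749] w 0.026660780480098394 0.02653172766996973 27.3833
1
[ 0.4283 -0.0949] w 0.026628857875496927 0.026174772899569872 34.8
[]
39.2
```

View pics/t2.png

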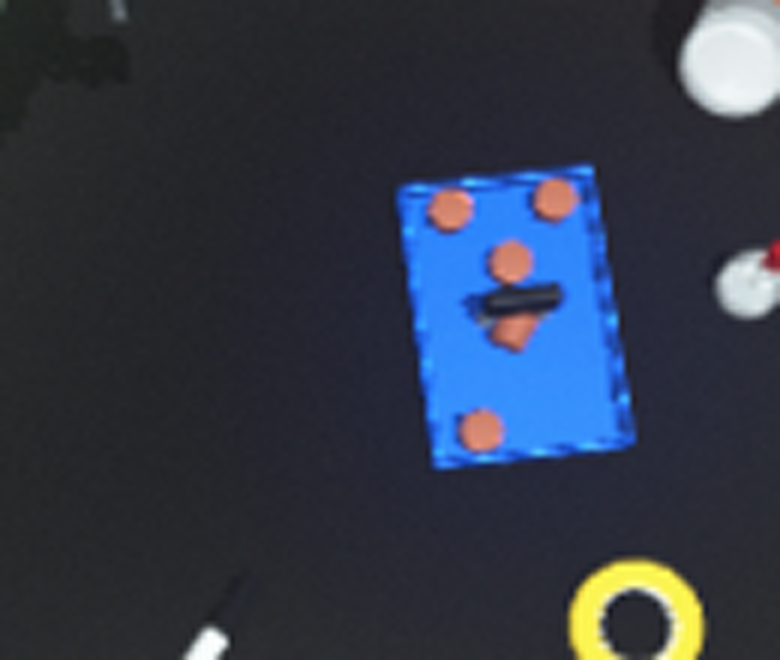

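All five bungs are inside the tray, and one is lying on its side by the handle, which is fine. Next I'll take a close view of the pin and notch.

Run:
```python
from h import *
robot.move_ptp([.50,.03,.25],down(-.07))
f=snap("wrist","w1.png",k=1.5); R=np.array(f["R"]); print(R,-R.T@f["t"])
for n,X in dict(pin=[.5637,.1278,.083],knob=[.559,.077,.1145],notch=[.44,.112,.056],c=[.566,.178,.04]).items(): print(n,proj(f,X)*1.5)
```

```text
[[ 9.97667431e-01 -6.82614760e-02  2.62473283e-04]
 [-6.52888704e-02 -9.53085140e-01  2.95577535e-01]
 [-1.99263994e-02 -2.94905217e-01 -9.55318717e-01]] [0.50466051 0.10446044 0.39240992]
pin [493.89699378  76.34147949]
knob [497.26222902 174.6759162 ]
notch [286.19604816 122.44916902]
c [483.42355455  -5.91753059]
```

View pics/w1.png

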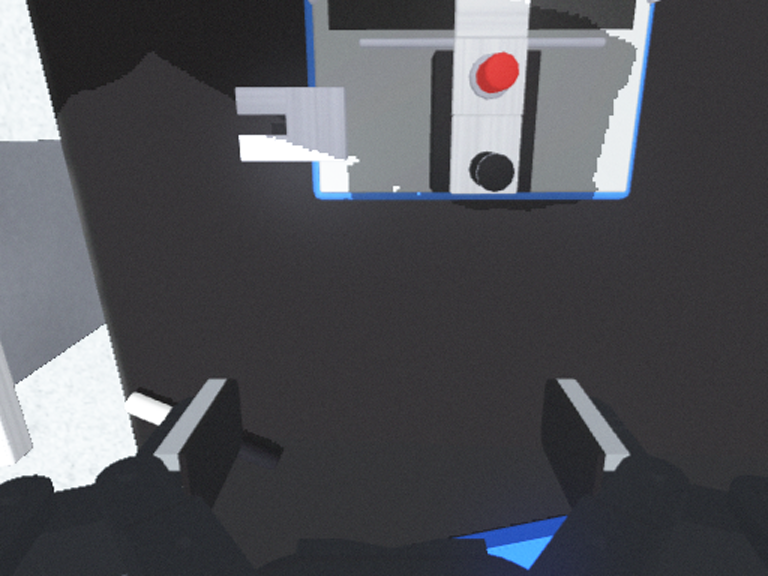

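Scaled wrist pixels: notch slot mouth at (238,113) to (239,136) with its end at x≈286, plate tips at (236,87) and (240,161), pin top at (501,71), flange at (490,76), knob top at (497,171), and shaker corners at (317,196) and (630,195).

```bash
python3 - <<'E'
from h import *
f=dict(np.load("pics/w1.npz")); W=lambda u,v,z: ray(f,(u+.5)/1.5-.5,(v+.5)/1.5-.5,z).round(4)
for n,a in dict(slotA=(238,113.5,.056),slotB=(239,135.5,.056),endA=(286,115,.056),endB=(286,136,.056),tip1=(236,87,.056),tip2=(240,161,.056),pintop=(501,71,.1145),flange=(490,76,.0835),knob=(497,171,.1145),c1=(317,193,.04),c2=(630,193,.04),k1=(451,193,.0805),k2=(521,192,.0805)).items(): print(n,W(*a))
g=robot.grab_frame("wrist"); h=cv2.cvtColor(g["pixels"],cv2.COLOR_RGB2HSV); m=cv2.inRange(h,(0,150,80),(8,255,255))|cv2.inRange(h,(172,150,80),(180,255,255)); v,u=np.nonzero(m); print(u.mean(),v.mean(),len(u))
E
python3 -c "
import cv2;i=cv2.imread('pics/w1.png')[60:220,220:420];cv2.imwrite('pics/w1c.png',cv2.resize(i,None,fx=3.7,fy=3.7,interpolation=cv2.INTER_CUBIC))"
```

```text
slotA [0.4109 0.1194 0.056 ]
slotB [0.4094 0.1065 0.056 ]
endA [0.4403 0.1165 0.056 ]
endB [0.4387 0.1041 0.056 ]
tip1 [0.412  0.1347 0.056 ]
tip2 [0.4077 0.091  0.056 ]
pintop [0.5611 0.1278 0.1145]
flange [0.5613 0.1282 0.0835]
knob [0.5587 0.079  0.1145]
c1 [0.4517 0.066  0.04  ]
c2 [0.6628 0.0515 0.04  ]
k1 [0.5378 0.0649 0.0805]
k2 [0.5796 0.0627 0.0805]
331.4535519125683 48.22950819672131 549
```

View pics/w1c.png

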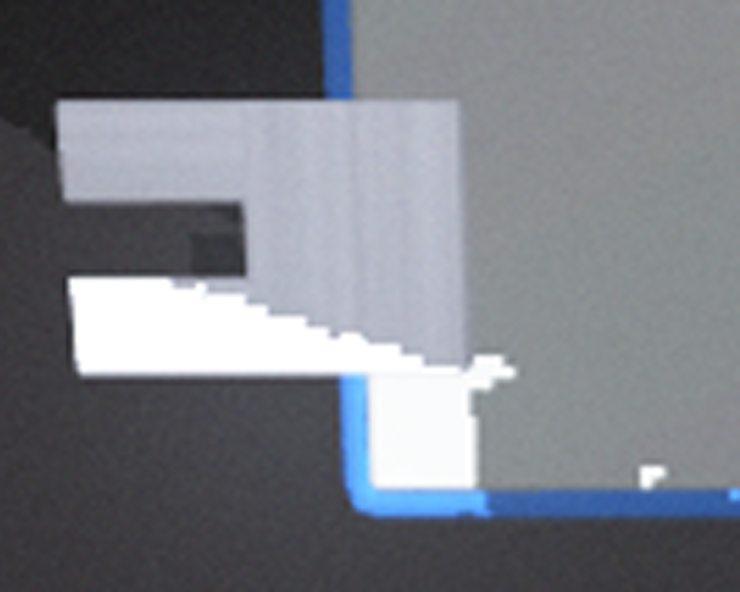

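Run:
```python
from h import *
S=-.07;P=[.5612,.1281]
robot.move_ptp([*P,.17],down(S)); print(robot.servo_line([*P,.089],.08,contact_N=8),robot.read_position()); robot.grasp(40); print(robot.read_gripper_width(),robot.read_contact_force())
robot.servo_line([*P,.16],.06); print(robot.read_gripper_width())
N=[.4315,.1111]
robot.servo_line([*N,.16],.1); print(robot.read_position())
f=snap("wrist","w2.png",k=1.5); print(robot.read_time_s())
for z in(.1515,.1215): print(proj(f,[*N,z])*1.5)
for z in(.056,): print(proj(f,[*N,z])*1.5)
```

```text
False [0.56145536 0.12813611 0.08940772]
0.016770063255527594 [-0.82645434  0.23815848  3.63616617]
0.016286727401653253
[0.43190793 0.11110402 0.15999207]
45.9833
[392.22092312 370.90114141]
[392.03696619 335.12999801]
[391.77766068 284.70702559]
```

View pics/w2.png

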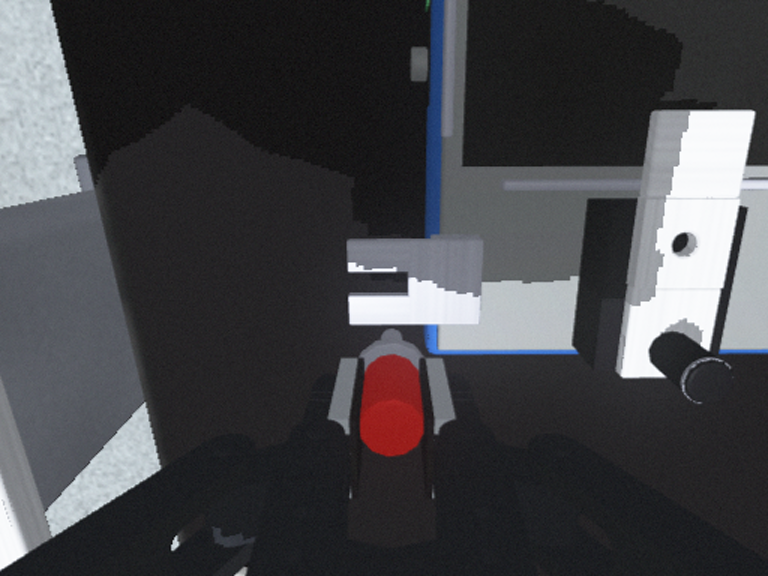

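The pin is held. The shank tip shows at about (391,330), the slot between y≈271 and 294, and the empty bore is visible. I'll measure both edges numerically.

Run:
```python
from h import *
f=dict(np.load("pics/w2.npz")); p=f["pixels"].astype(int).mean(2).astype(int)
print("slot col 240",list(zip(range(174,202),p[174:202,240]))); print("slot col 262",p[174:202,262])
print("shank cols 254-268"); 
for r in range(215,232): print(r,p[r,250:272])
```

```text
slot col 240 [(174, np.int64(123)), (175, np.int64(129)), (176, np.int64(123)), (177, np.int64(243)), (178, np.int64(247)), (179, np.int64(246)), (180, np.int64(245)), (181, np.int64(128)), (182, np.int64(53)), (183, np.int64(46)), (184, np.int64(49)), (185, np.int64(47)), (186, np.int64(49)), (187, np.int64(47)), (188, np.int64(45)), (189, np.int64(44)), (190, np.int64(46)), (191, np.int64(46)), (192, np.int64(50)), (193, np.int64(47)), (194, np.int64(46)), (195, np.int64(111)), (196, np.int64(111)), (197, np.int64(192)), (198, np.int64(247)), (199, np.int64(249)), (200, np.int64(250)), (201, np.int64(250))]
slot col 262 [128 125 127 129 229 242 242 116  48  39  38  37  42  42  50  52  51  55
  50  51  53 114 115 197 242 247 248 247]
shank cols 254-268
215 [240 240 241 240 240 239 240 241 240 240 240 241 239 240 240 239 240 240
 240 240 240 240]
216 [150 151 148 150 136 131 132 132 132 134 133 135 131 133 133 132 132 129
 126 128 130 128]
217 [62 61 64 66 59 58 59 57 58 57 55 58 61 58 62 59 55 57 58 55 59 58]
218 [46 49 50 47 51 49 47 53 50 48 52 52 52 51 51 53 54 53 52 53 54 53]
21
[... 532 characters left out ...]
3 112 116 112 100
  63  51  54  50]
225 [ 47  50  52  62 101 109 109 111 112 109 108 111 109 114 113 114 110 110
  67  51  50  55]
226 [ 43  54  67  74  98 109 110 106 107 110 114 114 111 110 109 115 114 110
  75  52  56  51]
227 [ 94  97 105 104 109 109 109 110 107 111 110 111 113 114 113 108 111 114
 108  96  78  63]
228 [106 108 108 110 110 114 112 109 113 111 114 114 113 115 113 115 113 113
 111 112 108 103]
229 [108 109 110 113 113 116 112 119 124 124 126 131 129 134 126 126 119 116
 115 112 112 111]
230 [116 118 123 123 124 131 130 130 129 130 127 126 128 128 129 129 132 127
 123 116 110 111]
231 [125 128 127 129 127 127 125 129 125 124 124 126 130 128 127 130 127 126
 125 128 124 119]
```

Run:
```python
from h import *
N=[.4313,.1125]
robot.servo_line([*N,.16],.05)
c=robot.servo_line([*N,.064],.05,contact_N=4); print(c,robot.read_position(),robot.read_contact_force())
f=snap("wrist","w3.png",(150,150,400,340),3)
```

```text
True [0.4313184  0.11249121 0.06460456] [-0.48852307 -0.40670736  8.92150297]
```

View pics/w3.png

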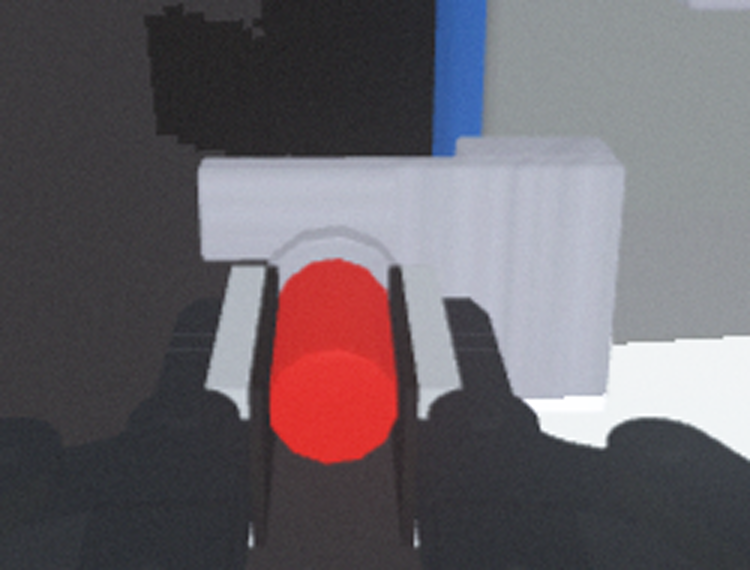

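The pin's flange is seated on the plate with the shank in the notch. I'll let go of it and open the keeper.

Run:
```python
from h import *
S=-.07; e=np.array([-np.sin(S),np.cos(S),0])
robot.open(); p=robot.read_position(); robot.servo_line([p[0],p[1],.17],.12)
K=np.array([.5587,.0785,.087]); robot.move_ptp(K+[0,0,.09],down(S)); print(robot.servo_line(K,.08,contact_N=8)); robot.grasp(60); print(robot.read_gripper_width(),robot.read_position())
a=robot.read_position(); print(robot.servo_line(a-e*.049,.04,contact_N=25)); b=robot.read_position(); print(np.linalg.norm(b-a),robot.read_contact_force())
robot.wait(.3); robot.open(); robot.servo_line(robot.read_position()+[0,0,.12],.12)
robot.move_ptp([.48,.0,.28],down(S)); f=snap("wrist","w4.png",k=1.5); print(robot.read_time_s())
for X in([.4315,.111,.090],K-e*.045+[0,0,.0275]): print(proj(f,X)*1.5)
```

```text
False
0.018240137898539583 [0.55916872 0.07849205 0.08727045]
True
0.044927343492448035 [0.44048058 2.88926654 7.13666467]
56.1417
[298.5509685   71.54638754]
[516.11904913 192.56171182]
```

View pics/w4.png

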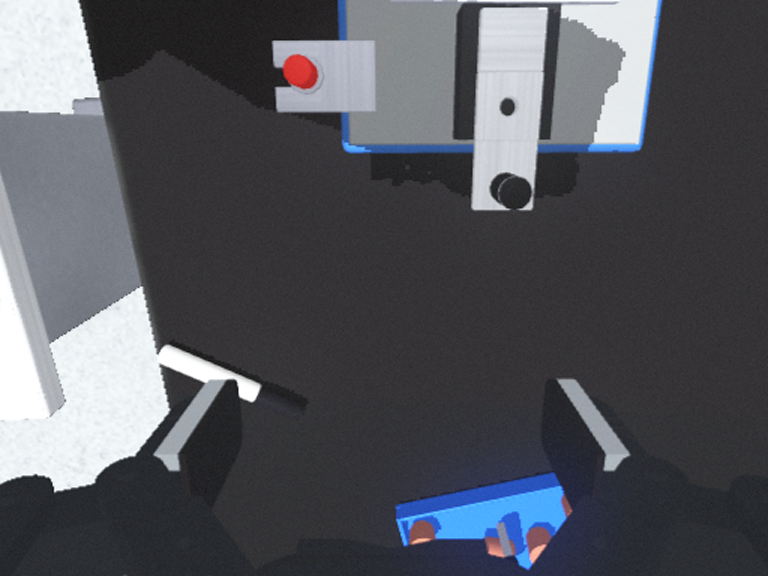

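The pin is parked (head at (300,72)) and the keeper is open: it stopped after 44.9 mm of travel with the bore exposed. Now I'll fix the tray place position, using the dark mat corners in crop A and a wrist view from above.

Run:
```python
from h import *
f=dict(np.load("pics/top0.npz")); A=lambda u,v,z: ray(f,(u+.5)/6.5-.5+135,(v+.5)/6.5-.5+145,z)
c=np.array([A(130,90,.04),A(338,113,.04),A(287,410,.04),A(78,388,.04)]); print(c.round(4),c.mean(0))
S=-.07
robot.move_ptp([.565,.10,.36],down(S)); g=snap("wrist","w5.png",k=1.5); ctr=np.array([.5692,.2235,.04]); ex=np.array([np.cos(S),np.sin(S),0]); ey=np.array([-np.sin(S),np.cos(S),0])
for sx,sy in((-1,-1),(1,-1),(1,1),(-1,1)): print((proj(g,ctr+ex*.1*sx+ey*.07*sy)*1.5).round(1), (proj(g,ctr+ex*.095*sx+ey*.065*sy)*1.5).round(1))
```

```text
[[0.6668 0.2829 0.04  ]
 [0.6597 0.1537 0.04  ]
 [0.4739 0.1647 0.04  ]
 [0.4797 0.2907 0.04  ]] [0.57002121 0.22300903 0.04      ]
[271.7 152.7] [277.1 146.7]
[502.9 152.9] [497.5 146.9]
[514.5 -31.4] [507.7 -24.2]
[259.6 -31.5] [266.4 -24.3]
```

View pics/w5.png

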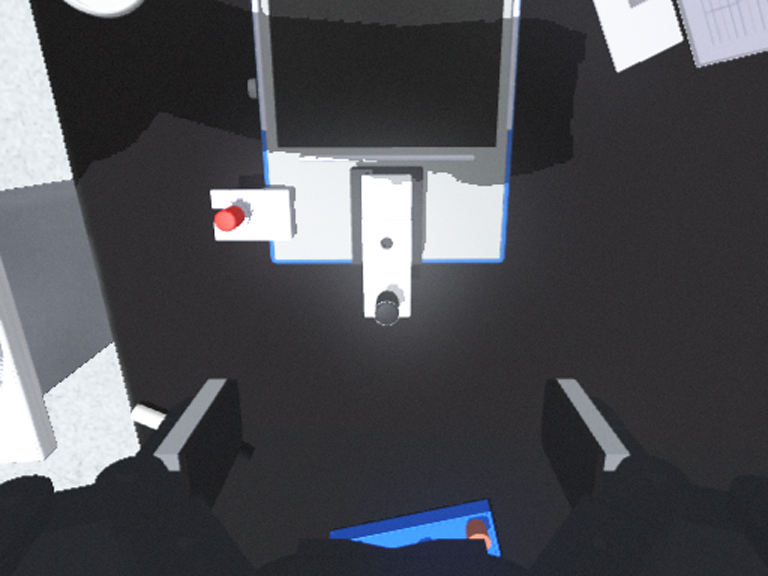

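The mat corners in this view, (277,147) and (496,147), match the prediction to under 1 mm. So the place is at (0.569, 0.223) with yaw -0.07, and I'll carry the tray there.

```bash
cat > carry.py <<'E'
from h import *
f=dict(np.load("pics/t2.npz")); B=lambda u,v,z: ray(f,(u+.5)/6-.5+220,(v+.5)/6-.5+140,z)
t=np.array([B(399,186,.02),B(593,165,.02),B(636,443,.02),B(433,468,.02)]); m=t.mean(0)
a=np.mean([np.arctan2(*(t[i]-t[j])[1::-1]) for i,j in((0,3),(1,2))]); print(m,a)
assert np.linalg.norm(m[:2]-T)<.006
m=[*((m[:2]+T)/2)]; a=(a+TA)/2
robot.move_ptp([*m,.16],down(a)); print(robot.servo_line([*m,.042],.08,contact_N=6)); robot.grasp(80); print(robot.read_gripper_width(),robot.read_position(),robot.read_torque())
z0=robot.read_position()[2]
p=robot.read_position(); robot.servo_line([p[0],p[1],z0+.16],.06); print(robot.read_contact_force(),robot.read_torque(),robot.read_gripper_width())
C=[.569,.2232]; robot.servo_line([*C,z0+.16],.12,orientation=down(-.07)); robot.wait(.3)
robot.servo_line([*C,z0+.06],.06); print(robot.read_position())
print(robot.servo_line([*C,z0+.0395],.02,contact_N=5),robot.read_position()-[0,0,z0],robot.read_contact_force())
g=robot.grab_frame("top"); np.savez("pics/t3",**g); print(robot.read_time_s())
E
python3 carry.py
```

```text
[ 0.57067314 -0.32556749  0.02      ] 0.16518767571585205
False
0.012610769388952519 [ 0.57014927 -0.32575958  0.04220596] [0.09995646 0.18358851 0.0199336 ]
[ 0.17162705  0.61358885 -3.97836898] [-8.01103731e-05  3.17019900e-02  3.26475600e-02] 0.012963104752781316
[0.56912684 0.22326238 0.1024789 ]
True [0.56889627 0.22315345 0.03995973] [-1.09687862  0.19723798  7.95256487]
71.5
```

Contact came at 40.0 mm, so the tray is on the deck and not on a guide (that would be about 50 mm). I'll release it, retreat and check.

Run:
```python
from h import *
robot.open(); p=robot.read_position(); robot.servo_line([p[0],p[1],.25],.12)
robot.move_ptp([.565,.06,.32],down(-.07)); robot.wait(.3)
f=snap("wrist","w6.png",k=1.5); print(robot.read_time_s())
```

```text
74.85
```

View pics/w6.png

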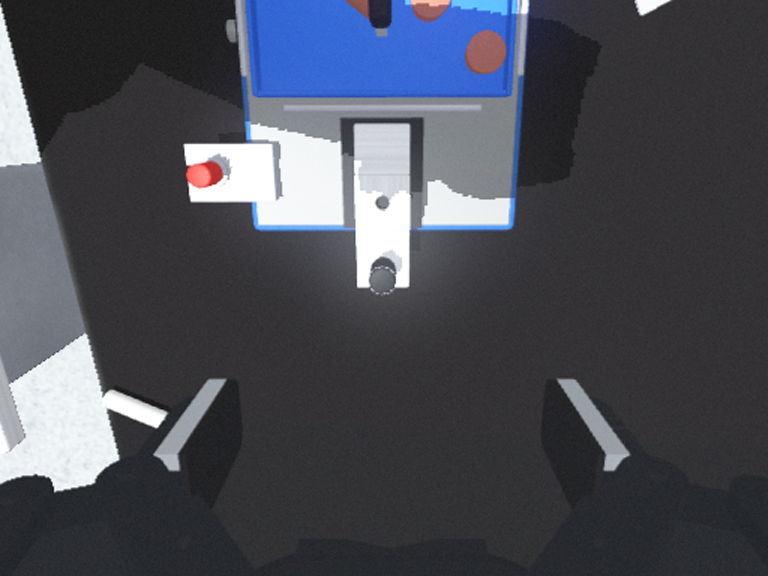

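The tray is flat and parallel between the guides, with the pin still parked at (205,174). Now I'll shut the keeper.

Run:
```python
from h import *
S=-.07; e=np.array([-np.sin(S),np.cos(S),0])
K=np.array([.559,.0785,.087])-e*.045; robot.move_ptp(K+[0,0,.09],down(S)); print(robot.servo_line(K,.08,contact_N=8)); robot.grasp(60); print(robot.read_gripper_width())
a=robot.read_position(); print(robot.servo_line(a+e*.049,.04,contact_N=25)); b=robot.read_position(); print(b,np.dot(b-a,e),robot.read_contact_force())
robot.wait(.3); robot.open(); robot.servo_line(robot.read_position()+[0,0,.15],.12)
robot.move_ptp([.68,-.078,.25],down(np.pi/2)); robot.wait(.5)
f=snap("top","t4.png"); print(robot.read_time_s())
C=np.array([.569,.2232])
for u,v,ar in brown(f):
    d=ray(f,u,v,.06)[:2]-C; print("bung in tray frame",(d@[np.cos(S),np.sin(S)]).round(3),(d@e[:2]).round(3),ar)
h=cv2.cvtColor(f["pixels"],cv2.COLOR_RGB2HSV); m=cv2.inRange(h,(100,150,120),(125,255,255)); m[:,230:]=0
n,l,s,c=cv2.connectedComponentsWithStats(m); i=1+np.argmax(s[1:,4]); print(s[i])
r=cv2.inRange(h,(0,150,80),(4,255,255))|cv2.inRange(h,(172,150,80),(180,255,255)); n,_,s,c=cv2.connectedComponentsWithStats(r)
for i in range(1,n):
    if s[i,4]>5: print("red",ray(f,*c[i],.09).round(4),s[i,4])
for nme,X in dict(knob=[.559,.0785,.1145]).items():
    u,v=proj(f,X).round().astype(int); print(nme,u,v,f["pixels"][v-2:v+3,u-4:u+5].mean(2).astype(int))
```

```text
False
0.018250741466801876
False
[0.5592252  0.07872911 0.0872623 ] 0.04521182554802273 [ -1.73248001 -20.51578815   3.87004708]
83.1667
bung in tray frame 0.269 -0.698 9
bung in tray frame 0.078 0.036 27
[146 156  29  39 358]
red [1.2165 0.0113 0.09  ] 12
red [ 1.175  -0.0915  0.09  ] 13
red [ 0.6047 -0.4853  0.09  ] 20
knob 200 183 [[164 162 159 157 155 155 155 155 153]
 [163 160 158 157 154 155 155 153 154]
 [161 158 157 155 154 155 154 154 153]
 [159 156 155 154 154 153 154 154 153]
 [157 156 155 154 154 154 153 153 151]]
```

The keeper reached its shut stop (45.2 mm travel, pushing 20 N). The arm hides part of the view, so I'll clear it away and check the bungs and pin.

Run:
```python
from h import *
S=-.07; e=np.array([-np.sin(S),np.cos(S)]); C=np.array([.569,.2232])
robot.move_ptp([.5,-.35,.35],down(np.pi/2)); robot.wait(.5)
for cam in("top","side"):
    f=robot.grab_frame(cam); print(cam)
    h=cv2.cvtColor(f["pixels"],cv2.COLOR_RGB2HSV); m=cv2.inRange(h,(4,80,60),(17,220,255)); n,_,s,c=cv2.connectedComponentsWithStats(m)
    for i in range(1,n):
        d=ray(f,*c[i],.06)[:2]-C
        if s[i,4]>3 and abs(d).max()<.6: print("bung",(d@[np.cos(S),np.sin(S)]).round(3),(d@e).round(3),s[i,4])
    r=cv2.inRange(h,(0,150,80),(3,255,255))|cv2.inRange(h,(172,150,80),(180,255,255)); n,_,s,c=cv2.connectedComponentsWithStats(r)
    for i in range(1,n):
        p=ray(f,*c[i],.08)
        if s[i,4]>5 and p[0]<.8: print("red",p.round(4),s[i,4])
```

```text
top
bung 0.077 0.035 30
bung 0.075 -0.035 30
bung 0.036 -0.0 31
bung -0.008 0.001 24
bung -0.075 0.035 31
red [0.4325 0.1125 0.08  ] 15
side
bung 0.07 0.027 40
bung -0.078 0.029 45
bung 0.033 -0.0 26
bung -0.013 -0.001 29
bung 0.071 -0.038 38
bung 0.381 -0.527 5
bung 0.328 -0.555 31
bung 0.372 -0.575 24
red [0.6064 2.1747 0.08  ] 9
red [0.4272 0.1069 0.08  ] 42
red [ 0.6106 -0.468   0.08  ] 83
```

```bash
python3 -c "
from workcell import robot
print(robot.hand_in())"
```

```text
the job is handed in; nothing more can be done
None
```

I finished the whole sequence and handed the job in, though the hand-in returned no verdict: all five bungs are in the tray on the deck between the guides, the keeper is shut over its rim, and the pin is parked in the notch.

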